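# Clamp a specimen with the coarse ring only

### The job

Stand the black specimen mount upright in the nest between the clamp's jaws and let go of it. Then close the jaws on it by turning only the large outer black ring clockwise, until they grip the mount with about 13 newtons (7 to 20 is fine; never above 25, it cracks). The small silver fine knob on top of the ring is already set and must stay as it is; leave the other mounts and the bottle alone, and let go of everything at the end.

Things in the scene. Friction and masses are not known exactly. Their poses are not given: they have to be found in the camera images.
- dark_mount: black upright cylinder, 30 mm diameter, 25 mm tall, 30 g, with a small steel chip in its top face; origin at the centre of its underside, z up. It starts on the blue tray, in any of the three places.
- amber_mount: same size, amber: bystander on the tray; origin at the centre of its underside.
- green_mount: same size, green: bystander on the tray; origin at the centre of its underside.
- lens_cleaner: white bottle with blue cap, 40 mm diameter, 80 mm tall, standing beyond the work: bystander; origin at the centre of its underside.
- tray: blue flat fixed slab, 250 (x) x 110 (y) x 8 mm, no rim; the three mounts stand in a row along its x axis, 78 mm apart; origin at the centre of its underside.
- clamp: specimen clamp fixed to the bench: dark steel base plate 100 (x) x 220 (y) x 14 mm; at its -y end a white drive housing, flat top 44 mm high, with two concentric knobs on one vertical axis at x 0, y -65 mm; at its +y end the nest, with a silver moving jaw and a blue fixed jaw. Origin under the plate (its middle lies at y -5 mm), z up.
- fixed_jaw: blue block at the +y end of the nest, 56 (x) x 18 (y) x 20 mm, top 40 mm above the bench; origin at the bottom middle of the face that touches the mount. The silver moving jaw opposite (V, 24 mm wide, top 39 mm high) closes towards +y, centres the mount at x 0 and pushes it against this face; the mount's middle ends at clamp x 0, y 50 mm.
- nest (a point): point on the nest floor midway between the open jaws, 20 mm above the bench, axes as clamp: set the middle of the mount's underside here (within 2 mm along y). The floor is 60 mm wide in x; its +x and -x sides are open for fingers. At the start the space along y is 5 to 8 mm longer than the mount, differently each time.
- ring_center (a point): centre of the outer black ribbed ring (coarse drive) on the knobs' axis, 59 mm above the bench: 56 mm diameter, side from 47 to 71 mm above the bench, housing below at 44 mm. Axes as clamp; does not turn with the ring. Clockwise from above closes the jaw, 8 mm per rad; the ring stays where it is left.
- fine_mark (a point): outer end of the red line on top of the inner silver fine knob: 14 mm from the axis, 93 mm above the bench. The fine knob is 32 mm in diameter, from 73 to 93 mm above the bench, and turns at a touch (0.006 N m). This point turns with it and must not shift by more than 2.5 mm.
- housing_edge (a point): middle of the housing's top edge facing the nest, 44 mm high. How the drive feels: steady friction of about 0.2 N m (when stopped it may hold either way, so heed changes of torque), 0.6 to 1.05 rad of free turning, then the sprung jaw meets the mount: per further 0.1 rad the grip rises by about 5 N, and the torque against turning by 0.008 N m per newton (0.1 N m at 13 N).

How it is judged:
On the way, in this order (a step that is already met when the one before it is completed fails the run):
1. the black mount stands upright in the nest between the jaws, let go of and not yet gripped (x of dark_mount in the frame of clamp between -0.012 and 0.012 m and y of dark_mount in the frame of clamp between 0.035 and 0.055 m and z of dark_mount in the frame of clamp between 0.017 and 0.023 m and angle between dark_mount's own z axis and vertical below 0.15 rad and contact force between the fingers and dark_mount below 0.05 N and contact force between fixed_jaw and dark_mount below 2 N), for 0.2 s.
2. the jaws grip the mount with more than 7 N (contact force between fixed_jaw and dark_mount above 7 N and contact force between the fingers and dark_mount below 0.05 N), for 0.2 s.
At the end, for the whole second after the job is handed in: The black mount stands upright (within 0.1 rad) on the nest floor, at rest, centred within 6 mm across the jaws and against the fixed jaw, which presses on it with 7 to 20 N; the fine knob's mark is within 2.5 mm of where it began (contact force between fixed_jaw and dark_mount between 7 and 20 N and x of dark_mount in the frame of clamp between -0.006 and 0.006 m and y of dark_mount in the frame of clamp between 0.045 and 0.055 m and z of dark_mount in the frame of clamp between 0.017 and 0.023 m and angle between dark_mount's own z axis and vertical below 0.1 rad and linear speed of dark_mount below 0.01 m/s and distance of fine_mark from where it was at the start of the episode below 0.0025 m); the robot touches nothing.
It fails at once if the mount is squeezed against the fixed jaw with more than 25 N (contact force between fixed_jaw and dark_mount above 25 N).
It fails at once if the fine knob is turned (its mark shifts by more than 2.5 mm) (distance of fine_mark from where it was at the start of the episode above 0.0025 m).
It fails at once if another mount or the bottle is shifted by more than 12 mm (distance of any of amber_mount, green_mount, lens_cleaner from where it was at the start of the episode above 0.012 m).
It also fails if it takes over 72 s, if anything falls off the work surface, if the arm or the gripper's body presses on something with over 40 N, if the wrist force passes 120 N, or if a joint passes its speed limit or range.

### The arm

A 6-joint arm with a two-finger parallel gripper is mounted at the origin on the work surface. World frame = base frame: x ahead of the robot, y to its left, z up, the work surface at z = 0. Lengths are in m, angles in rad, forces in N, time in s.
With the tool pointing down it reaches from about 0.35 to 0.975 m from the base axis. Payload 7.1 kg.
Tool frame: the origin (TCP) lies on the centre line of the jaws, within the pads' length; the fingertips stand 22 mm ahead of it and the grasp point (between the pads) lies 3 mm ahead of it; z points along the fingers, y is the line along which they close (so a half turn about z gives the same grasp; the last joint's range is limited). The gripper opens to 88 mm and grips with 3 to 60 N. Pads are 20 mm wide; open, the fingers measure 115 mm over their backs; the gripper's body (75 mm by 178 mm) begins 61 mm behind the grasp point.
Start: joints at [-1.295, 0.423, 1.63, -0, 1.089, -0.019], TCP at [0.182, -0.598, 0.245] pointing down, gripper open.
Joint ranges: [-3, 3], [-0.9, 2.11], [0.09, 2.58], [-1.31, 4.45], [0.11, 2.69], [-2.54, 2.54]. Speed limits (rad/s): [2.39, 2.39, 3.01, 3.14, 3.14, 3.14].

### API

Orientations are given as a rotation vector (axis times angle).
In Python, from rig import arm, optics, job, regions_of, tip_of gives the robot as it stands.
- The arm moves only by the shell command python3 -m handwheel 'ROWS' [FORCE]. ROWS is JSON, a list of rows, each a list of 5 numbers: the opening, from -1 (shut) to 1 (fully open), then the shift along the tool's x, y, z in cm, then the turn about the tool's z in degrees. A call has 1 to 12 rows; each row shifts and turns the commanded pose from where the row before left it, along the tool's axes as they then stand; what a row does not reach is not made up. A row lasts 1/10 s, in which the tool goes at most 50 mm and 8.59 degrees, less where a joint would pass 70% of its speed; a pose out of reach is approached as far as the arm can. A call with a gripper value outside its range is refused whole. The fingers move at their own pace and stop on an object; FORCE is the grip in N (left out, the last holds). Time passes only in rows, so rows that do not move let the fingers close. It gives the time, the measured TCP pose, the force, the opening and the grip force at its end, in the units of the state.
- arm.get_obs(): the state, without advancing time (a new reading comes with each control period).
- optics.camera(name): name is "scene" or "side" or "wrist"; returns (picture, depth): 420x560x3 uint8, blue, green, red; 420x560 float32, m along the optical axis (not along the pixel's ray), 0 where there is no reading.
- optics.camera_info(name): a dict with "mtx" (3x3 intrinsics, pixels), "xyz" and "orientation" of the camera in the world. Camera axes: x right, y down, z forward; pixel columns grow to the right and rows downward; lengths in m; the calibration is good to about 2 mm. A picture is of the moment at which its call begins: read the wrist's pose just before it. camera_info takes no time and is no camera call; for the wrist camera it gives the pose at the moment of the call.
- job.sign_off(): hands the job in; it is judged then, once.
Trained networks look in the newest picture that a camera, given by its name, has taken for a name from the list of things; names that differ only in an ending like _2 or _b are one class to them, and where a whole thing is asked for, a point or a joint stands for the part that bears it (a point fixed in the world has none). Each returns a list of dicts, best first, with "score" (0 to 1); they miss things now and then, are a little off and sometimes report something else, mostly with a low value. They report only what shows in the picture. A call takes as long as a camera call.
- regions_of(camera, query): "mask" (420x560 bool, what is visible of it) and "box" ([left, top, right, bottom] in pixels, round what is visible of it).
- tip_of(camera, query): "xy" ([column, row] in pixels: a listed point, or the origin of a listed thing).
The state is a dict: "time_s": time; "q": joint angles; "qd": joint speeds; "joint_torque": joint torques, N m; "eef_pos": TCP position; "tcp_rot": TCP orientation; "wrist_force": force on the tool from outside, world axes, zero at the start; "torque": the same for the moment, N m; "finger_gap": opening from 0.0 (shut) to 1.0 (fully open); "finger_force": force on a finger pad.
Only numpy, scipy, OpenCV 4.12 (cv2) and the standard library are available. Lean on these libraries where they do the work, as an engineer would, in place of code of your own. Each camera call takes 0.05 s, during which the arm holds its last target. There are 200 camera calls.

## Working session

There is one attempt and no reset: what is moved stays moved. The work goes in short steps, Python scripts to look and compute and a shell command to move; the robot and the scene stay as the last step left them, time stands still between calls to the robot, and variables do not carry over. Pictures are saved under pics/ and viewed, at most 10 in all, crops included, and the job is handed in when it is done.

```bash
mkdir -p pics
cat > h.py <<'E'
import numpy as np, cv2
from scipy.spatial.transform import Rotation as R
from rig import arm, optics, job, regions_of, tip_of
def cam(n):
    i=optics.camera_info(n); o=np.array(i["orientation"],float)
    Rm=o if o.shape==(3,3) else R.from_rotvec(o).as_matrix()
    return np.array(i["mtx"]),np.array(i["xyz"]),Rm
def ray_z(n,px,z):
    K,t,Rm=cam(n); d=Rm@np.linalg.solve(K,[px[0],px[1],1.]); return t+d*(z-t[2])/d[2]
def cloud(n,depth,mask):
    K,t,Rm=cam(n); v,u=np.nonzero(mask&(depth>0)); d=depth[v,u]
    return (Rm@(np.linalg.solve(K,np.c_[u,v,np.ones(len(u))].T)*d)).T+t
E
cat > a.py <<'E'
from h import *
o=arm.get_obs(); print({k:np.round(v,3) for k,v in o.items()})
for n in("scene","side"):
    p,d=optics.camera(n); cv2.imwrite(f"pics/{n}0.png",p)
    print(n,optics.camera_info(n))
    for q in("dark_mount","amber_mount","green_mount","lens_cleaner","clamp","fixed_jaw","tray"):
        for r in regions_of(n,q)[:1]:
            c=cloud(n,d,r["mask"]); print(q,round(r["score"],2),r["box"],np.round(np.median(c,0),3),np.round(np.percentile(c,2,axis=0),3),np.round(np.percentile(c,98,axis=0),3))
    for q,z in(("dark_mount",.008),("nest",.02),("ring_center",.059),("fine_mark",.093),("housing_edge",.044),("clamp",0),("fixed_jaw",.02)):
        for r in tip_of(n,q)[:1]: print(q,round(r["score"],2),np.round(r["xy"]),np.round(ray_z(n,r["xy"],z),4))
E
python3 a.py
```

```text
{'time_s': np.float64(0.0), 'q': array([-1.295,  0.424,  1.631, -0.   ,  1.089, -0.019]), 'qd': array([ 0.001, -0.   ,  0.001,  0.001, -0.001,  0.   ]), 'joint_torque': array([ 0.0000e+00, -5.4463e+01, -2.7367e+01,  6.4000e-02,  2.3000e-02,
       -0.0000e+00]), 'eef_pos': array([ 0.181, -0.598,  0.244]), 'tcp_rot': array([-3.106, -0.461,  0.   ]), 'wrist_force': array([-0.453, -1.469,  0.419]), 'torque': array([ 0.022, -0.022,  0.005]), 'finger_force': np.float64(0.0), 'finger_gap': np.float64(1.0)}
scene {'mtx': array([[396.77836326,   0.        , 277.15035803],
       [  0.        , 396.77836326, 214.52201749],
       [  0.        ,   0.        ,   1.        ]]), 'xyz': array([0.8949624 , 0.18636953, 0.61668081]), 'orientation': array([-1.33100973, -2.40733771,  0.7497844 ])}
dark_mount 0.82 [343.1, 258.5, 360.8, 280.5] [0.58  0.133 0.033] [0.564 0.121 0.015] [0.589 0.146 0.035]
green_mount 0.92 [332.0, 300.5, 354.8, 323.3] [0.652 0.154 0.033] [0.635 0.14  0.011] [0.662 0.167 0.035]
lens_cleaner 0.66 [218.1, 266.4, 240.8, 303.5] [ 0.715 -0.012  0.053] [ 0.693 -0.034  0.006] [ 0.72
[... 1247 characters left out ...]
 0.549 -0.27   0.04 ] [ 0.503 -0.306  0.006] [ 0.597 -0.105  0.094]
lens_cleaner 0.94 [322.1, 209.0, 340.2, 249.5] [ 0.704 -0.032  0.042] [ 0.689 -0.039  0.005] [ 0.724 -0.015  0.081]
clamp 0.58 [223.2, 263.6, 301.8, 372.8] [ 0.549 -0.27   0.04 ] [ 0.503 -0.306  0.006] [ 0.597 -0.106  0.094]
tray 0.72 [199.5, 190.6, 315.2, 232.7] [0.565 0.111 0.009] [0.455 0.057 0.002] [0.696 0.192 0.011]
dark_mount 0.53 [256. 207.] [0.5691 0.1447 0.008 ]
nest 0.97 [254. 283.] [ 0.5482 -0.1444  0.02  ]
fine_mark 0.59 [253. 289.] [ 0.5427 -0.2441  0.093 ]
housing_edge 0.88 [258. 300.] [ 0.5499 -0.2138  0.044 ]
clamp 0.66 [255. 314.] [ 0.5453 -0.1954  0.    ]
fixed_jaw 0.9 [250. 275.] [ 0.5427 -0.1219  0.02  ]
```

Run:
```python
import cv2,numpy as np
a=cv2.imread("pics/scene0.png")[120:350,130:410];b=cv2.imread("pics/side0.png")[170:390,180:360]
a=cv2.resize(a,None,fx=1.6,fy=1.6);b=cv2.resize(b,None,fx=1.6,fy=1.6)
h=max(a.shape[0],b.shape[0]);c=np.zeros((h,a.shape[1]+b.shape[1],3),np.uint8);c[:a.shape[0],:a.shape[1]]=a;c[:b.shape[0],a.shape[1]:]=b
cv2.imwrite("pics/v1.png",c)
```

```text
(no output)
```

View pics/v1.png

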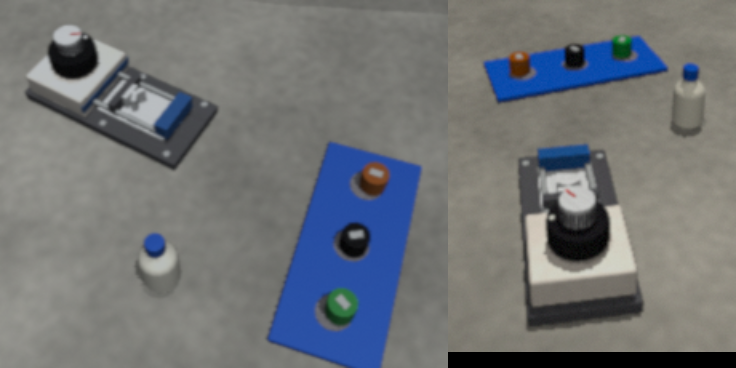

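```bash
python3 -m handwheel '[[1,1.5,-1.5,0,0],[1,3.3,-3.3,0,0],[1,3.3,-3.3,0,0],[1,3.3,-3.3,0,0],[1,3.3,-3.3,0,0],[1,3.3,-3.3,0,0],[1,3.3,-3.3,0,0],[1,3.3,-3.3,0,0],[1,3.3,-3.3,0,0],[1,3.3,-3.3,0,0],[1,3.3,-3.3,0,0],[1,3.3,-3.3,0,0]]' 12; python3 -m handwheel '[[1,3.3,-3.3,0,0],[1,3.3,-3.3,0,0],[1,3.3,-3.3,0,0],[1,3.3,-3.3,1,2],[1,3.3,-3.3,1,2],[1,2,-2,1,0],[1,1,-1,0,0],[1,0,0,0,0],[1,0,0,0,0]]'
cat > b.py <<'E'
from h import *
import sys
o=arm.get_obs(); print(np.round(o["eef_pos"],4),np.round(o["tcp_rot"],3),np.round(o["q"],2))
Rt=R.from_rotvec(o["tcp_rot"]).as_matrix(); print("tool x yaw deg",np.degrees(np.arctan2(Rt[1,0],Rt[0,0])))
p,d=optics.camera("wrist"); cv2.imwrite(f"pics/{sys.argv[1]}.png",p)
for q in sys.argv[2:]:
    q,z=q.split(":"); z=float(z)
    for r in tip_of("wrist",q)[:1]:
        P=ray_z("wrist",r["xy"],z); print("tip",q,round(r["score"],2),np.round(r["xy"]),np.round(P,4),"tool cm",np.round((P-o["eef_pos"])@Rt*100,2))
    for r in regions_of("wrist",q)[:1]:
        c=cloud("wrist",d,r["mask"]); t=c[c[:,2]>np.percentile(c[:,2],95)-.003]
        (x,y),rad=cv2.minEnclosingCircle(t[:,:2].astype(np.float32))
        print("reg",q,round(r["score"],2),r["box"],"top z",np.round(np.median(t[:,2]),4),"circ",np.round([x,y,rad],4),"tool cm",np.round((np.array([x,y,z])-o["eef_pos"])@Rt*100,2))
E
python3 b.py w1 dark_mount:.008 amber_mount:.008 green_mount:.008
```

```text
time_s: 2.7
eef_pos: [0.4342, -0.1247, 0.245]
tcp_rot: [3.107, 0.461, 0.001]
wrist_force: [0.6, -0.8, 0.1]
finger_gap: 1.005
finger_force: 0.0
time_s: 3.6
eef_pos: [0.567, 0.1136, 0.215]
tcp_rot: [3.121, 0.353, -0.001]
wrist_force: [-1.0, -0.7, -0.1]
finger_gap: 1.0
finger_force: 0.0
[0.567  0.1136 0.215 ] [ 3.121e+00  3.530e-01 -1.000e-03] [ 0.18  0.39  1.76 -0.    0.99  1.52]
tool x yaw deg 12.887714103053652
tip dark_mount 0.78 [267. 171.] [0.5773 0.1325 0.008 ] tool cm [ 1.43 -1.62 20.7 ]
reg dark_mount 0.82 [250.4, 160.4, 280.5, 187.7] top z 0.0317 circ [0.5748 0.1335 0.015 ] tool cm [ 1.22 -1.77 20.7 ]
tip amber_mount 0.82 [262. 240.] [0.4953 0.1216 0.008 ] tool cm [-6.8  -2.38 20.7 ]
reg amber_mount 0.63 [248.7, 230.1, 276.3, 261.3] top z 0.0316 circ [0.496 0.119 0.015] tool cm [-6.79 -2.11 20.7 ]
tip green_mount 0.55 [262. 102.] [0.6473 0.1537 0.008 ] tool cm [ 8.74 -2.12 20.69]
reg green_mount 0.66 [245.7, 88.8, 275.4, 115.3] top z 0.0317 circ [0.6475 0.1547 0.0149] tool cm [ 8.77 -2.21 20.69]
```

```bash
python3 -m handwheel '[[1,1.2,-1.75,2,0],[1,0,0,4,0],[1,0,0,4,0],[1,0,0,3,0],[1,0,0,2,0],[1,0,0,0,0]]'; python3 b.py w2 dark_mount:.008
```

```text
time_s: 4.55
eef_pos: [0.5731, 0.1335, 0.062]
tcp_rot: [3.121, 0.352, -0.008]
wrist_force: [0.1, -0.6, -0.9]
finger_gap: 0.998
finger_force: 0.0
[0.5731 0.1335 0.062 ] [ 3.121  0.352 -0.008] [ 0.21  0.63  1.8  -0.    0.72  1.55]
tool x yaw deg 12.873447216628525
tip dark_mount 0.95 [281. 225.] [0.5786 0.1361 0.008 ] tool cm [ 0.62 -0.13  5.4 ]
reg dark_mount 0.59 [255.5, 204.6, 306.6, 263.6] top z 0.0351 circ [0.5781 0.1345 0.015 ] tool cm [0.54 0.02 5.4 ]
```

```bash
python3 -m handwheel '[[1,0.35,0,1.4,0],[1,0,0,1.5,0],[1,0,0,0,0],[-1,0,0,0,0],[-1,0,0,0,0],[-1,0,0,0,0],[-1,0,0,0,0],[-1,0,0,0,0]]' 15; python3 -m handwheel '[[-1,0,0,0,0],[-1,0,0,-2,0],[-1,0,0,-3,0],[-1,0,0,-4,0],[-1,0,0,-4,0],[-1,0,0,0,0]]'; python3 b.py w3 dark_mount:.13
```

```text
time_s: 5.5
eef_pos: [0.5788, 0.135, 0.036]
tcp_rot: [-3.122, -0.353, -0.001]
wrist_force: [0.0, 0.2, 0.7]
finger_gap: 0.587
finger_force: 0.0
time_s: 6.1
eef_pos: [0.5819, 0.1357, 0.1713]
tcp_rot: [-3.121, -0.353, -0.015]
wrist_force: [0.1, -1.0, 0.2]
finger_gap: 0.037
finger_force: 0.0
[0.5819 0.1357 0.1713] [-3.121 -0.353 -0.015] [0.21 0.47 1.75 0.   0.91 1.55]
tool x yaw deg 12.891750504681157
tip dark_mount 0.71 [281. 201.] [0.6035 0.142  0.13  ] tool cm [ 2.2  -0.13  4.15]
reg dark_mount 0.58 [265.7, 185.7, 298.6, 217.2] top z 0.0256 circ [0.5698 0.1331 0.015 ] tool cm [-1.28 -0.01  4.12]
```

View pics/w3.png

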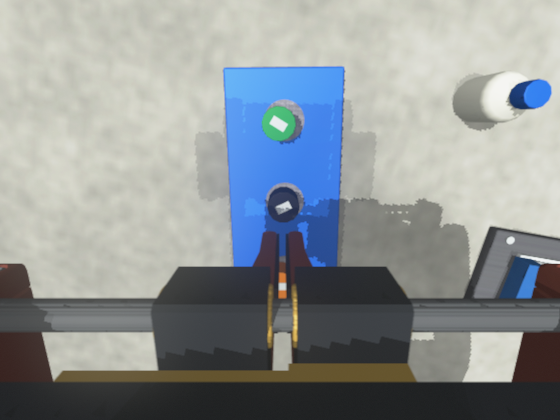

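```bash
python3 -m handwheel '[[1,0,0,0,0],[1,0,0,0,0],[1,0,0,2,0],[1,0,0,3,0],[1,0,0,3,0],[1,0,0,1,0],[1,0,0,0,0],[1,0,0,0,0],[1,0,0,0,0],[1,0,0,0,0]]'; python3 b.py w4 dark_mount:.008
```

```text
time_s: 7.25
eef_pos: [0.5795, 0.1352, 0.077]
tcp_rot: [-3.122, -0.353, -0.003]
wrist_force: [0.4, -0.0, 0.8]
finger_gap: 0.875
finger_force: 0.0
[0.5795 0.1352 0.077 ] [-3.122e+00 -3.530e-01 -3.000e-03] [0.21 0.61 1.79 0.   0.74 1.55]
tool x yaw deg 12.888471035849507
tip dark_mount 0.79 [282. 228.] [0.5765 0.1347 0.008 ] tool cm [-0.31 -0.02  6.9 ]
reg dark_mount 0.59 [256.6, 210.3, 306.5, 264.7] top z 0.0309 circ [0.5746 0.1336 0.0153] tool cm [-0.52  0.04  6.9 ]
```

```bash
python3 -m handwheel '[[1,-0.35,0,1.3,0],[1,0,0,2,0],[1,0,0,1,0],[-1,0,0,0,0],[-1,0,0,0,0],[-1,0,0,0,0],[-1,0,0,0,0],[-1,0,0,0,0],[-1,0,0,0,0],[-1,0,0,0,0],[-1,0,0,0,0],[-1,0,0,0,0]]' 15; python3 -m handwheel '[[-1,0,0,0,0],[-1,0,0,0,0]]'
```

```text
time_s: 8.6
eef_pos: [0.5752, 0.1342, 0.0328]
tcp_rot: [-3.122, -0.353, -0.0]
wrist_force: [0.1, 0.4, 0.8]
finger_gap: 0.335
finger_force: 15.0
time_s: 8.8
eef_pos: [0.5752, 0.1342, 0.0327]
tcp_rot: [-3.122, -0.353, -0.0]
wrist_force: [0.3, -0.4, 1.8]
finger_gap: 0.334
finger_force: 15.0
```

```bash
python3 -m handwheel '[[-1,0,0,-2,0],[-1,0,0,-3.5,0],[-1,0,0,-4,0],[-1,0,0,-4,0],[-1,-0.5,1.5,-2.5,0],[-1,-1,3.3,0,0],[-1,-1,3.3,0,0],[-1,-1,3.3,0,0],[-1,-1,3.3,0,0],[-1,-1,3.3,0,0],[-1,-1,3.3,0,0],[-1,-1,3.3,0,0]]'; python3 -m handwheel '[[-1,-1,3.3,0,0],[-1,-1,3.3,0,-4],[-1,0,0,0,-8],[-1,0,0,0,-8],[-1,0,0,0,-8],[-1,0,0,0,-8],[-1,0,0,0,-8],[-1,0,0,0,-8],[-1,0,0,0,-8],[-1,0,0,0,-8],[-1,0,0,0,-8],[-1,0,0,0,-4]]';python3 -m handwheel '[[-1,0,0,0,0],[-1,0,0,0,0],[-1,0,0,0,0]]'; python3 b.py w5 nest:.02 fixed_jaw:.02 housing_edge:.044 ring_center:.059 dark_mount:.16
```

```text
time_s: 10.0
eef_pos: [0.5566, -0.1237, 0.1926]
tcp_rot: [-3.122, -0.353, 0.0]
wrist_force: [0.7, 0.3, -0.3]
finger_gap: 0.337
finger_force: 15.0
time_s: 11.2
eef_pos: [0.552, -0.191, 0.1925]
tcp_rot: [-2.159, -2.282, 0.0]
wrist_force: [0.1, 0.9, -0.5]
finger_gap: 0.34
finger_force: 15.0
time_s: 11.5
eef_pos: [0.5521, -0.1911, 0.1926]
tcp_rot: [-2.166, -2.275, 0.0]
wrist_force: [-0.7, -0.1, 0.7]
finger_gap: 0.336
finger_force: 15.0
[ 0.5521 -0.1911  0.1926] [-2.166 -2.275  0.   ] [-0.35  0.43  1.76  0.    0.95 -0.4 ]
tool x yaw deg 92.80355799247803
tip nest 0.57 [282. 144.] [ 0.5502 -0.1448  0.02  ] tool cm [ 4.63  0.04 17.26]
reg nest 0.62 [230.7, 80.9, 332.8, 297.3] top z 0.0423 circ [ 0.5504 -0.202   0.0973] tool cm [-1.08 -0.22 17.26]
tip fixed_jaw 0.91 [280. 125.] [ 0.5481 -0.1267  0.02  ] tool cm [ 6.45 -0.09 17.26]
reg fixed_jaw 0.83 [248.9, 104.6, 309.7, 122.2] top z 0.0385 circ [ 0.5465 -0.1165  0.0289] tool cm [ 7.47 -0.19 17.26]
tip housing_edge 0.85 [280. 217.] [ 0.5518 -0.2124  0.044 ] tool cm [-2.12 -0.13 14.86]
reg housing_edge 0.7 [267.0, 297.2, 280.0, 300.1] top z 0.0915 circ [ 0.5473 -0.2682  0.0027] tool cm [-7.68 -0.86 14.86]
reg ring_center 0.84 [223.7, 81.4, 331.1, 296.5] top z 0.0423 circ [ 0.5504 -0.202   0.0973] tool cm [-1.08 -0.22 13.36]
tip dark_mount 0.58 [280. 248.] [ 0.5515 -0.1934  0.16  ] tool cm [-0.23 -0.07  3.26]
reg dark_mount 0.69 [249.7, 224.8, 308.2, 295.1] top z 0.1913 circ [ 0.5525 -0.1914  0.0152] tool cm [-0.03  0.04  3.26]
```

View pics/w5.png

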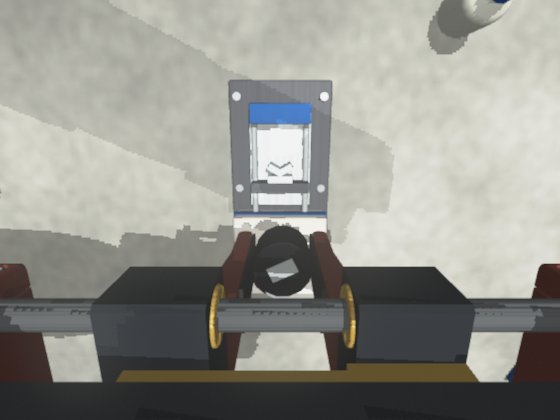

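```bash
cat > c.py <<'E'
from h import *
o=arm.get_obs();Rt=R.from_rotvec(o["tcp_rot"]).as_matrix();print(o["eef_pos"])
p,d=optics.camera("wrist")
for q,lo,hi in(("fixed_jaw",.035,.046),("clamp",.008,.02)):
    for r in regions_of("wrist",q)[:1]:
        c=cloud("wrist",d,r["mask"]); t=c[(c[:,2]>lo)&(c[:,2]<hi)]
        (x,y),s,a=cv2.minAreaRect(t[:,:2].astype(np.float32)); P=np.array([x,y,0.])
        print(q,round(r["score"],2),len(t),np.round([x,y,*s,np.median(t[:,2])],4),"ang",a,"tool",np.round((P-o["eef_pos"])@Rt*100,2))
for q,z in(("nest",.02),("fixed_jaw",.02)):
    for r in tip_of("wrist",q)[:1]:
        P=ray_z("wrist",r["xy"],z); print(q,np.round(P,4),"tool",np.round((P-o["eef_pos"])@Rt*100,2))
E
python3 c.py
```

```text
[ 0.55219282 -0.19112294  0.19269877]
fixed_jaw 0.83 1231 [ 0.5464 -0.1162  0.0556  0.0173  0.0384] ang 2.7434277534484863 tool [ 7.51 -0.2  19.27]
clamp 0.81 9441 [ 0.5482 -0.1544  0.1     0.1376  0.0129] ang 2.595263957977295 tool [ 3.69 -0.21 19.27]
nest [ 0.5504 -0.1437  0.02  ] tool [ 4.75  0.06 17.27]
fixed_jaw [ 0.5507 -0.1258  0.02  ] tool [ 6.53  0.18 17.27]
```

```bash
python3 -m handwheel '[[-1,1.2,-0.05,0,0],[-1,1.8,-0.05,1,0],[-1,1.8,-0.05,2.5,0],[-1,0,0,3,0],[-1,0,0,2.5,0],[-1,0,0,1,0],[-1,0,0,0,0],[-1,0,0,0,0],[-1,0,0,0,0]]'; python3 c.py; python3 b.py w6 dark_mount:.068
python3 - <<'E'
from h import *
p,d=optics.camera("side"); cv2.imwrite("pics/s6.png",p)
a=cv2.imread("pics/w6.png")[:330,100:460];b=cv2.resize(p[180:380,180:330],None,fx=1.65,fy=1.65)
c=np.zeros((330,360+b.shape[1],3),np.uint8);c[:,:360]=a;c[:b.shape[0],360:]=b[:330];cv2.imwrite("pics/v6.png",c)
E
```

```text
time_s: 13.2
eef_pos: [0.5491, -0.1433, 0.0938]
tcp_rot: [2.163, 2.275, 0.002]
wrist_force: [-0.4, -0.3, 0.7]
finger_gap: 0.336
finger_force: 15.0
[ 0.54910055 -0.14334539  0.09384701]
fixed_jaw 0.57 2465 [ 0.5465 -0.1165  0.0561  0.0187  0.0383] ang 2.229628086090088 tool [ 2.7  -0.14  9.38]
clamp 0.73 10907 [ 0.5477 -0.1463  0.1004  0.1216  0.0124] ang 2.645231246948242 tool [-0.28 -0.17  9.38]
nest [ 0.5505 -0.1441  0.02  ] tool [-0.08  0.12  7.39]
fixed_jaw [ 0.547  -0.1251  0.02  ] tool [ 1.84 -0.13  7.38]
[ 0.5486 -0.1434  0.0934] [2.164e+00 2.276e+00 1.000e-03] [-0.28  0.55  1.85  0.    0.74 -0.33]
tool x yaw deg 92.88094714064763
tip dark_mount 0.65 [282. 249.] [ 0.5493 -0.1428  0.068 ] tool cm [0.06 0.06 2.54]
reg dark_mount 0.85 [252.5, 223.5, 310.2, 295.0] top z 0.0916 circ [ 0.5487 -0.1434  0.0152] tool cm [0.   0.   2.54]
```

View pics/v6.png

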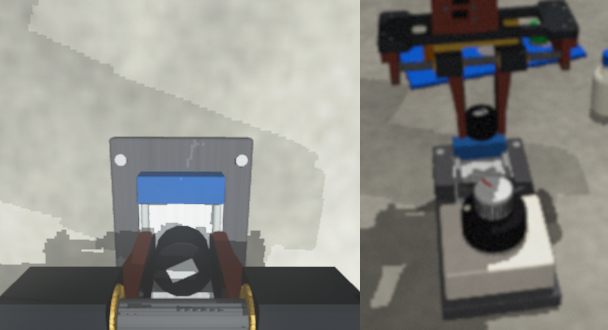

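```bash
python3 -m handwheel '[[-1,0,-0.1,1,0],[-1,0,0,1.3,0],[-1,0,0,1.2,0],[-1,0,0,0.8,0],[-1,0,0,0.4,0],[-1,0,0,0.1,0],[-1,0,0,0,0],[-1,0,0,0,0]]';  python3 -m handwheel '[[-1,0,0,0.05,0],[-1,0,0,0,0],[-1,0,0,0,0]]'
```

```text
time_s: 14.45
eef_pos: [0.5474, -0.1433, 0.0445]
tcp_rot: [2.165, 2.277, 0.0]
wrist_force: [0.2, -0.3, -0.1]
finger_gap: 0.34
finger_force: 15.0
time_s: 14.75
eef_pos: [0.5473, -0.1433, 0.0442]
tcp_rot: [2.165, 2.277, 0.0]
wrist_force: [-0.7, 0.7, -0.6]
finger_gap: 0.337
finger_force: 15.0
```

```bash
python3 -m handwheel '[[-1,0,0,0.05,0],[-1,0,0,0,0],[-1,0,0,0,0]]';  python3 -m handwheel '[[-1,0,0,0.05,0],[-1,0,0,0,0],[-1,0,0,0,0]]'
```

```text
time_s: 15.05
eef_pos: [0.5474, -0.1433, 0.0441]
tcp_rot: [2.165, 2.277, 0.0]
wrist_force: [-1.6, -0.3, 5.4]
finger_gap: 0.338
finger_force: 15.0
time_s: 15.35
eef_pos: [0.5474, -0.1433, 0.044]
tcp_rot: [2.165, 2.277, 0.0]
wrist_force: [-3.2, 1.0, 11.0]
finger_gap: 0.341
finger_force: 15.0
```

```bash
python3 -m handwheel '[[-1,0,0,-0.07,0],[0.3,0,0,0,0],[0.3,0,0,0,0],[0.3,0,0,0,0],[0.3,0,0,0,0],[0.3,0,0,0,0],[0.3,0,0,0,0],[0.3,0,0,0,0],[0.3,0,0,-0.5,0],[0.3,0,0,-1.5,0],[0.3,0,0,-3,0],[0.3,0,0,-4,0]]'; python3 -m handwheel '[[1,0,0,-4,0],[1,-3,0,-2,0],[1,-4,0,0,0],[1,-4,0,0,0],[1,-3,0,0,0],[1,-1,0,0,0],[1,0,0,0,0],[1,0,0,0,0],[1,0,0,0,0],[1,0,0,0,0]]'
cat > d.py <<'E'
from h import *
import sys
o=arm.get_obs();Rt=R.from_rotvec(o["tcp_rot"]).as_matrix();print(np.round(o["eef_pos"],4))
p,d=optics.camera("wrist"); cv2.imwrite(f"pics/{sys.argv[1]}.png",p)
c=cloud("wrist",d,np.ones(d.shape,bool))
near=np.hypot(c[:,0]-.553,c[:,1]+.253)<.045
for nm,lo,hi in(("ring top",.062,.074),("fine top",.087,.097)):
    t=c[near&(c[:,2]>lo)&(c[:,2]<hi)][:,:2].astype(np.float32)
    if len(t)>20:
        (x,y),r=cv2.minEnclosingCircle(t); print(nm,len(t),np.round([x,y,r],4),"tool",np.round((np.array([x,y,0])-o["eef_pos"])@Rt*100,2))
for q,z in(("ring_center",.059),("fine_mark",.093),("housing_edge",.044),("dark_mount",.02),("nest",.02)):
    for r in tip_of("wrist",q)[:1]:
        P=ray_z("wrist",r["xy"],z); print(q,round(r["score"],2),np.round(r["xy"]),np.round(P,4),"tool",np.round((P-o["eef_pos"])@Rt*100,2))
for q in("dark_mount",):
    for r in regions_of("wrist",q)[:1]:
        m=cloud("wrist",d,r["mask"]); t=m[m[:,2]>np.percentile(m[:,2],95)-.003]; print("dark top",np.median(t[:,2]),r["score"],cv2.minEnclosingCircle(t[:,:2].astype(np.float32)))
E
python3 d.py w7
```

```text
time_s: 16.55
eef_pos: [0.5463, -0.143, 0.1346]
tcp_rot: [-2.163, -2.275, 0.002]
wrist_force: [0.9, -0.0, -0.3]
finger_gap: 0.649
finger_force: 0.0
time_s: 17.55
eef_pos: [0.5549, -0.2918, 0.194]
tcp_rot: [-2.163, -2.278, -0.0]
wrist_force: [1.1, 0.6, 0.0]
finger_gap: 1.005
finger_force: 0.0
[ 0.5549 -0.2918  0.194 ]
ring top 2058 [ 0.553  -0.2557  0.0285] tool [3.61e+00 1.00e-02 1.94e+01]
fine top 1345 [ 0.5531 -0.2555  0.0166] tool [3.63e+00 1.00e-02 1.94e+01]
ring_center 0.62 [279.  26.] [ 0.5461 -0.152   0.059 ] tool [14.   -0.15 13.5 ]
fine_mark 0.76 [270. 149.] [ 0.5442 -0.2441  0.093 ] tool [ 4.82 -0.82 10.1 ]
housing_edge 0.64 [281. 109.] [ 0.5507 -0.2138  0.044 ] tool [ 7.8e+00 -1.0e-02  1.5e+01]
dark_mount 0.66 [279.  27.] [ 0.545  -0.1436  0.02  ] tool [14.85 -0.21 17.4 ]
nest 0.76 [286.  30.] [ 0.5519 -0.1458  0.02  ] tool [14.59  0.47 17.4 ]
dark top 0.04328140746946832 0.69 ((0.5477362871170044, -0.1453631967306137), 0.014960958622395992)
```

View pics/w7.png

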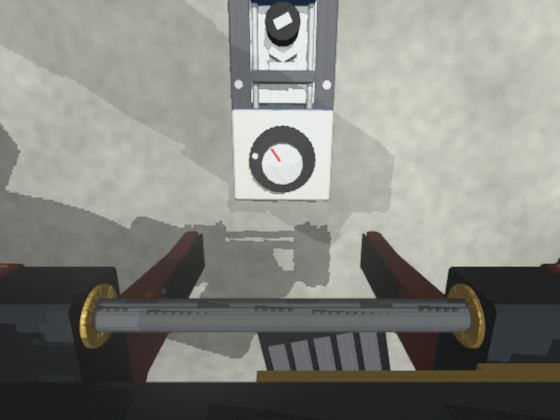

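```bash
python3 -m handwheel '[[1,1.62,0.01,0,0],[1,2,0,2,0],[1,0,0,4,0],[1,0,0,3,0],[1,0,0,1,0],[1,0,0,0,0],[1,0,0,0,0],[1,0,0,0,0],[1,0,0,0,0]]'; python3 d.py w8
```

```text
time_s: 18.8
eef_pos: [0.5539, -0.2574, 0.0954]
tcp_rot: [2.163, 2.275, 0.001]
wrist_force: [-0.9, 0.5, -0.0]
finger_gap: 1.001
finger_force: 0.0
[ 0.5539 -0.2574  0.0954]
ring top 3830 [ 0.5534 -0.2541  0.0449] tool [ 0.34 -0.06  9.54]
fine top 3405 [ 0.553  -0.253   0.0451] tool [ 0.46 -0.09  9.54]
ring_center 0.89 [276. 238.] [ 0.5505 -0.2544  0.059 ] tool [ 0.33 -0.34  3.64]
fine_mark 0.93 [262. 242.] [ 0.5439 -0.243   0.093 ] tool [ 1.49 -0.93  0.23]
housing_edge 0.64 [280. 164.] [ 0.5504 -0.2123  0.044 ] tool [ 4.53 -0.14  5.13]
dark_mount 0.82 [280.  47.] [ 0.5468 -0.1434  0.02  ] tool [11.43 -0.15  7.52]
nest 0.45 [280. 126.] [ 0.5492 -0.1911  0.02  ] tool [ 6.66 -0.15  7.53]
dark top 0.04218955708798747 0.89 ((0.54681396484375, -0.14328709244728088), 0.015073856338858604)
```

```bash
python3 -m handwheel '[[1,0.18,-0.08,0.8,0],[1,0,0,1,0],[1,0,0,0.55,0],[1,0,0,0,0],[1,0,0,0,0]]'; python3 -m handwheel '[[-1,0,0,0,0],[-1,0,0,0,0],[-1,0,0,0,0],[-1,0,0,0,0],[-1,0,0,0,0],[-1,0,0,0,0],[-1,0,0,0,0],[-1,0,0,0,0]]' 35
cat > t.py <<'E'
from h import *
o=arm.get_obs();Rt=R.from_rotvec(o["tcp_rot"]).as_matrix()
print("yaw",round(np.arctan2(Rt[1,0],Rt[0,0]),4),"tilt",round(Rt[2,2],4),"pos",np.round(o["eef_pos"],4),"F",np.round(o["wrist_force"],2),"T",np.round(o["torque"],3),"jt6",np.round(o["joint_torque"][5],4),"q6",round(o["q"][5],4),"gap",round(float(o["finger_gap"])*88,1),o["finger_force"])
E
python3 t.py
```

```text
time_s: 19.65
eef_pos: [0.5521, -0.2551, 0.0699]
tcp_rot: [-2.164, -2.276, 0.0]
wrist_force: [-0.0, -0.4, -0.0]
finger_gap: 1.003
finger_force: 0.0
time_s: 20.45
eef_pos: [0.5528, -0.2553, 0.0706]
tcp_rot: [2.164, 2.276, 0.001]
wrist_force: [3.4, 1.4, -0.2]
finger_gap: 0.629
finger_force: 35.0
yaw 1.6213 tilt -1.0 pos [ 0.5528 -0.2553  0.0706] F [ 3.37  1.38 -0.19] T [ 0.256 -0.626  0.078] jt6 0.0607 q6 -0.503 gap 55.4 34.99981462955475
```

```bash
python3 -m handwheel '[[-1,0,0,0,2],[-1,0,0,0,2],[-1,0,0,0,2],[-1,0,0,0,2],[-1,0,0,0,2]]'>/dev/null; python3 t.py;  python3 -m handwheel '[[-1,0,0,0,2],[-1,0,0,0,2],[-1,0,0,0,2],[-1,0,0,0,2],[-1,0,0,0,2]]'>/dev/null; python3 t.py;  python3 -m handwheel '[[-1,0,0,0,2],[-1,0,0,0,2],[-1,0,0,0,2],[-1,0,0,0,2]]'>/dev/null; python3 t.py
```

```text
yaw 1.4458 tilt -1.0 pos [ 0.5529 -0.2552  0.0706] F [ 4.34  1.02 -0.78] T [ 0.16 -0.61  0.18] jt6 -0.2579 q6 -0.3272 gap 55.3 34.999011754989624
yaw 1.2711 tilt -1.0 pos [ 0.5529 -0.2553  0.0706] F [4.29 1.12 0.01] T [ 0.188 -0.667  0.213] jt6 -0.258 q6 -0.1527 gap 55.8 34.999001026153564
yaw 1.1315 tilt -1.0 pos [ 0.553  -0.2553  0.0706] F [ 5.15  0.53 -1.02] T [ 0.19  -0.633  0.206] jt6 -0.2581 q6 -0.0131 gap 55.5 34.998875856399536
```

```bash
for i in 1 2 3 4 5; do python3 -m handwheel '[[-1,0,0,0,1],[-1,0,0,0,1]]'>/dev/null; python3 t.py | sed 's/tilt.*T/T/'; done; for i in 1 2 3 4 5; do python3 -m handwheel '[[-1,0,0,0,1],[-1,0,0,0,1]]'>/dev/null; python3 t.py| sed 's/tilt.*T/T/'; done
```

```text
yaw 1.0974 T [ 0.237 -0.805  0.179] jt6 -0.0155 q6 0.021 gap 55.5 34.99934256076813
yaw 1.0626 T [ 0.237 -0.707  0.209] jt6 -0.0282 q6 0.0558 gap 55.5 34.99944806098938
yaw 1.0276 T [ 0.222 -0.756  0.227] jt6 -0.0282 q6 0.0908 gap 55.7 34.99937117099762
yaw 0.9927 T [ 0.274 -0.782  0.184] jt6 -0.0283 q6 0.1257 gap 55.5 34.9993497133255
yaw 0.9578 T [ 0.196 -0.832  0.152] jt6 -0.0283 q6 0.1606 gap 55.4 34.99923348426819
yaw 0.9229 T [ 0.27  -0.81   0.203] jt6 -0.0284 q6 0.1955 gap 55.7 34.9994158744812
yaw 0.888 T [ 0.221 -0.82   0.205] jt6 -0.0285 q6 0.2304 gap 55.7 34.9994033575058
yaw 0.8531 T [ 0.295 -0.797  0.175] jt6 -0.0275 q6 0.2653 gap 55.8 34.99953031539917
yaw 0.8181 T [ 0.248 -0.819  0.202] jt6 -0.0275 q6 0.3002 gap 55.5 34.999104738235474
yaw 0.7833 T [ 0.256 -0.811  0.2  ] jt6 -0.0276 q6 0.3351 gap 55.6 34.999489188194275
```

```bash
for i in 1 2 3 4 5 6; do python3 -m handwheel '[[-1,0,0,0,0.7]]'>/dev/null; python3 t.py | sed 's/tilt.*T/T/'; done; for i in 1 2 3 4 5 6; do python3 -m handwheel '[[-1,0,0,0,0.7]]'>/dev/null; python3 t.py| sed 's/tilt.*T/T/'; done
```

```text
yaw 0.7711 T [ 0.256 -0.835  0.222] jt6 0.0889 q6 0.3472 gap 55.5 34.99961793422699
yaw 0.759 T [ 0.284 -0.809  0.213] jt6 0.0448 q6 0.3593 gap 55.6 34.99939799308777
yaw 0.7468 T [ 0.235 -0.842  0.196] jt6 0.0414 q6 0.3715 gap 55.6 34.99930500984192
yaw 0.7345 T [ 0.277 -0.895  0.176] jt6 0.0413 q6 0.3838 gap 56.1 34.999653697013855
yaw 0.7223 T [ 0.238 -0.829  0.266] jt6 0.0414 q6 0.396 gap 55.9 34.99950706958771
yaw 0.7102 T [ 0.279 -0.787  0.18 ] jt6 0.0414 q6 0.4082 gap 55.6 34.99948740005493
yaw 0.6979 T [ 0.266 -0.858  0.225] jt6 0.0413 q6 0.4204 gap 55.5 34.99948740005493
yaw 0.6857 T [ 0.251 -0.803  0.217] jt6 0.0413 q6 0.4326 gap 55.6 34.99940514564514
yaw 0.6735 T [ 0.231 -0.831  0.255] jt6 0.0413 q6 0.4448 gap 55.6 34.99935686588287
yaw 0.6613 T [ 0.19  -0.805  0.165] jt6 0.0413 q6 0.457 gap 55.2 34.99948740005493
yaw 0.6491 T [ 0.297 -0.78   0.178] jt6 0.0413 q6 0.4693 gap 55.3 34.99937117099762
yaw 0.6369 T [ 0.224 -0.809  0.202] jt6 0.0412 q6 0.4815 gap 55.4 34.99919950962067
```

```bash
for i in 1 2 3 4 5 6 7 8; do python3 -m handwheel '[[-1,0,0,0,0.7]]'>/dev/null; python3 t.py | sed 's/tilt.*T/T/'; done
```

```text
yaw 0.6246 T [ 0.291 -0.832  0.24 ] jt6 0.0412 q6 0.4937 gap 55.3 34.999510645866394
yaw 0.6124 T [ 0.205 -0.806  0.219] jt6 0.0411 q6 0.506 gap 55.5 34.999396204948425
yaw 0.6002 T [ 0.238 -0.789  0.16 ] jt6 0.0412 q6 0.5182 gap 55.6 34.9994033575058
yaw 0.588 T [ 0.289 -0.819  0.164] jt6 0.0412 q6 0.5304 gap 55.2 34.999478459358215
yaw 0.5758 T [ 0.256 -0.8    0.187] jt6 0.0411 q6 0.5426 gap 55.5 34.99939441680908
yaw 0.5635 T [ 0.277 -0.796  0.173] jt6 0.0411 q6 0.5548 gap 55.6 34.999335408210754
yaw 0.5513 T [ 0.266 -0.785  0.259] jt6 0.0411 q6 0.567 gap 55.4 34.999539256095886
yaw 0.5391 T [ 0.204 -0.858  0.212] jt6 0.0411 q6 0.5792 gap 55.3 34.999412298202515
```

Run:
```python
from h import *
p,d=optics.camera("wrist"); p2,_=optics.camera("scene")
for n in("wrist","scene"):
    for r in tip_of(n,"fine_mark")[:1]: print(n,r["score"],ray_z(n,r["xy"],.093))
a=cv2.resize(p[0:330,:],None,fx=.7,fy=.7);b=cv2.resize(p2[120:230,130:270],None,fx=2.8,fy=2.8)
c=np.zeros((310,a.shape[1]+b.shape[1],3),np.uint8);c[:a.shape[0],:a.shape[1]]=a;c[:b.shape[0],a.shape[1]:]=b;cv2.imwrite("pics/v9.png",c)
```

```text
wrist 0.75 [ 0.54432654 -0.24277497  0.093     ]
scene 0.84 [ 0.5451713  -0.24397917  0.093     ]
```

View pics/v9.png

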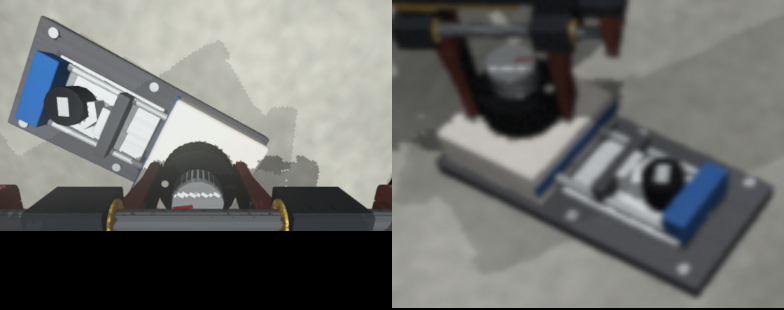

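```bash
cat > m.py <<'E'
from h import *
p,d=optics.camera("wrist")
out={}
for q in("dark_mount","fixed_jaw"):
    for r in regions_of("wrist",q)[:1]:
        c=cloud("wrist",d,r["mask"]); t=c[(c[:,2]>.036)&(c[:,2]<.05)][:,:2].astype(np.float32)
        out[q]=np.array(cv2.minEnclosingCircle(t)[0] if q[0]=="d" else cv2.minAreaRect(t)[0]); print(q,round(r["score"],2),len(t),out[q],cv2.minAreaRect(t)[1:])
u=np.array([-.0462,.9989]); print("jaw centre - mount along y (contact: .024):",(out["fixed_jaw"]-out["dark_mount"])@u, "ring->mount (contact .115):",(out["dark_mount"]-[.553,-.2556])@u)
E
python3 m.py; for i in 1 2 3 4; do python3 -m handwheel '[[-1,0,0,0,0.7]]'>/dev/null; python3 t.py | sed 's/tilt.*T/T/'; done; python3 m.py
```

```text
fixed_jaw 0.6 3766 [ 0.54682535 -0.12063885] ((0.056440893560647964, 0.027988087385892868), 3.2267699241638184)
yaw 0.5271 T [ 0.265 -0.808  0.207] jt6 -0.0577 q6 0.5912 gap 55.4 34.9996143579483
yaw 0.5146 T [ 0.275 -0.83   0.189] jt6 0.0336 q6 0.6036 gap 55.3 34.99953746795654
yaw 0.5024 T [ 0.244 -0.815  0.239] jt6 0.0407 q6 0.6159 gap 55.4 34.99943554401398
yaw 0.4902 T [ 0.23  -0.863  0.174] jt6 0.041 q6 0.6281 gap 55.6 34.99948740005493
dark_mount 0.81 2746 [ 0.54887784 -0.13908674] ((0.03145506605505943, 0.029190905392169952), 73.1819839477539)
fixed_jaw 0.56 3578 [ 0.54699337 -0.12042174] ((0.056272558867931366, 0.027773912996053696), 3.278322696685791)
jaw centre - mount along y (contact: .024): 0.018731523925811053 ring->mount (contact .115): 0.11657554119360686Traceback (most recent call last):
  File "m.py", line 8, in <module>
    u=np.array([-.0462,.9989]); print("jaw centre - mount along y (contact: .024):",(out["fixed_jaw"]-out["dark_mount"])@u, "ring->mount (contact .115):",(out["dark_mount"]-[.553,-.2556])@u)
                                                                                                      ~~~^^^^^^^^^^^^^^
KeyError: 'dark_mount'
```

```bash
for i in 1 2 3 4 5 6 7 8; do python3 -m handwheel '[[-1,0,0,0,0.7]]'>/dev/null; python3 t.py | sed 's/tilt.*T/T/'; done; python3 m.py
```

```text
yaw 0.4783 T [ 0.249 -0.798  0.177] jt6 -0.0552 q6 0.64 gap 55.5 34.999346137046814
yaw 0.4658 T [ 0.243 -0.887  0.225] jt6 0.0337 q6 0.6525 gap 55.5 34.99948024749756
yaw 0.4536 T [ 0.19  -0.796  0.196] jt6 0.0406 q6 0.6648 gap 55.6 34.99943733215332
yaw 0.4414 T [ 0.214 -0.9    0.196] jt6 0.0409 q6 0.6769 gap 55.6 34.99961078166962
yaw 0.4291 T [ 0.308 -0.81   0.191] jt6 0.0432 q6 0.6892 gap 55.5 34.999417662620544
yaw 0.4169 T [ 0.31  -0.826  0.198] jt6 0.0471 q6 0.7014 gap 56.0 34.99949812889099
yaw 0.4047 T [ 0.244 -0.765  0.212] jt6 0.0509 q6 0.7136 gap 55.7 34.99957323074341
yaw 0.3925 T [ 0.305 -0.818  0.193] jt6 0.0548 q6 0.7258 gap 55.1 34.99947488307953
dark_mount 0.7 2649 [ 0.54777622 -0.13974057] ((0.029236994683742523, 0.030177665874361992), 62.99991989135742)
fixed_jaw 0.75 3354 [ 0.546754   -0.11774813] ((0.05659392476081848, 0.02261229231953621), 3.8013994693756104)
jaw centre - mount along y (contact: .024): 0.022015479850769043 ring->mount (contact .115): 0.11597332178187608
```

```bash
for i in 1 2 3 4 5 6; do python3 -m handwheel '[[-1,0,0,0,0.7],[-1,0,0,0,0.7]]'>/dev/null; python3 t.py | sed 's/tilt.*T/T/'; done
```

```text
yaw 0.3681 T [ 0.27  -0.863  0.237] jt6 0.0554 q6 0.7502 gap 55.7 34.99958038330078
yaw 0.3437 T [ 0.269 -0.852  0.27 ] jt6 0.0708 q6 0.7747 gap 55.4 34.99927997589111
yaw 0.3193 T [ 0.218 -0.828  0.269] jt6 0.0786 q6 0.7991 gap 55.1 34.99952495098114
yaw 0.2949 T [ 0.23  -0.886  0.227] jt6 0.0868 q6 0.8235 gap 55.4 34.9995231628418
yaw 0.2705 T [ 0.292 -0.893  0.301] jt6 0.0949 q6 0.8479 gap 55.5 34.999555349349976
yaw 0.2461 T [ 0.181 -0.843  0.211] jt6 0.1031 q6 0.8723 gap 55.2 34.99951779842377
```

```bash
for i in 1 2 3 4; do python3 -m handwheel '[[-1,0,0,0,0.7],[-1,0,0,0,0.7]]'>/dev/null; python3 t.py | sed 's/tilt.*T/T/'; done; python3 -m handwheel '[[-1,0,0,0,0],[-1,0,0,0,0],[-1,0,0,0,0]]' >/dev/null; python3 t.py
```

```text
yaw 0.2216 T [ 0.234 -0.856  0.272] jt6 0.1112 q6 0.8968 gap 55.2 34.99938905239105
yaw 0.1972 T [ 0.203 -0.837  0.302] jt6 0.1195 q6 0.9212 gap 55.9 34.99932289123535
yaw 0.1728 T [ 0.2   -0.844  0.324] jt6 0.1278 q6 0.9456 gap 55.7 34.99958038330078
yaw 0.1484 T [ 0.212 -0.846  0.296] jt6 0.1361 q6 0.97 gap 55.6 34.999428391456604
yaw 0.1484 tilt -1.0 pos [ 0.5531 -0.2555  0.0706] F [ 6.3   0.6  -1.35] T [ 0.237 -0.899  0.146] jt6 0.1273 q6 0.9698 gap 55.3 34.99958038330078
```

```bash
python3 -m handwheel '[[1,0,0,0,0],[1,0,0,0,0],[1,0,0,0,0],[1,0,0,0,0],[1,0,0,0,0],[1,0,0,0,0],[1,0,0,-1,0],[1,0,0,-2,0],[1,0,0,-4,0],[1,0,0,-4,0],[1,0,0,-1,0],[1,0,0,0,0]]'; python3 -m handwheel '[[1,-3,0,-2,-5],[1,-3,0,0,-8],[1,0,0,0,-8],[1,0,0,0,-8],[1,0,0,0,-8],[1,0,0,0,-8],[1,0,0,0,-8],[1,0,0,0,0],[1,0,0,0,0],[1,0,0,0,0],[1,0,0,0,0]]'; python3 d.py w10; python3 m.py; python3 t.py
```

```text
time_s: 31.2
eef_pos: [0.5533, -0.2557, 0.1929]
tcp_rot: [3.131, 0.232, 0.006]
wrist_force: [-0.1, 0.1, -0.5]
finger_gap: 0.998
finger_force: 0.0
time_s: 32.3
eef_pos: [0.4932, -0.2666, 0.21]
tcp_rot: [-2.701, -1.604, 0.0]
wrist_force: [-0.4, -0.1, 0.3]
finger_gap: 0.995
finger_force: 0.0
[ 0.4932 -0.2666  0.21  ]
ring top 1824 [ 0.5528 -0.2552  0.0284] tool [ 3.85  4.7  21.  ]
fine top 1219 [ 0.5529 -0.255   0.0167] tool [ 3.87  4.7  21.  ]
ring_center 0.73 [327. 156.] [ 0.548  -0.2541  0.059 ] tool [ 3.71  4.22 15.1 ]
fine_mark 0.67 [324. 154.] [ 0.5443 -0.2447  0.093 ] tool [ 4.37  3.44 11.7 ]
housing_edge 0.96 [307. 116.] [ 0.5493 -0.2138  0.044 ] tool [ 7.31  2.4  16.6 ]
dark_mount 0.62 [268.  42.] [ 0.5491 -0.1366  0.02  ] tool [14.08 -1.31 19.01]
nest 0.59 [272.  50.] [ 0.5489 -0.144   0.02  ] tool [13.43 -0.97 19.01]
dark top 0.043807704983348406 0.95 ((0.5475882291793823, -0.14033405482769012), 0.014977280050516129)
dark_mount 0.8 975 [ 0.54683775 -0.13976142] ((0.02922781929373741, 0.02886013686656952), 38.25284957885742)
fixed_jaw 0.7 7089 [ 0.5506323 -0.202216 ] ((0.09224057197570801, 0.19033004343509674), 2.453864574432373)
jaw centre - mount along y (contact: .024): -0.06256118947267532 ring->mount (contact .115): 0.11599585553986072
yaw 1.0732 tilt -1.0 pos [ 0.4934 -0.2666  0.2104] F [0.02 0.92 0.01] T [-0.026 -0.043  0.015] jt6 0.0021 q6 -0.019 gap 88.0 0.0
```

View pics/w10.png

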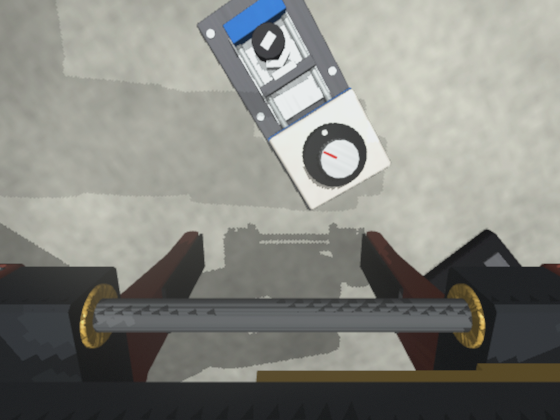

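The picture shows the mount (268,42) upright against the blue jaw, with the V jaw touching it. The ring's dot has moved to (325,132), and the red mark (324,154) is where it was at the start. The gripper is clear, so I'm handing in.

```bash
python3 -c "
from rig import job
print(job.sign_off())"
```

```text
the job is handed in; nothing more can be done
None
```

The black mount stands upright in the nest, gripped with an estimated 12–14 N (from joint torque and turn angle). The fine knob's mark has not visibly moved, the gripper is clear of everything, and the job was handed in at about 32 s; sign-off returned no verdict.

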